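# Close the plate clip on the shaker with the flat driver

### The arm

A 7-joint arm with a two-finger parallel gripper is mounted at the origin on a cart in front of the work surface, level with it; the furniture and walls round the work are solid. World frame = base frame: x ahead of the robot, y to its left, z up, the work surface at z = 0. Lengths are in m, angles in rad, forces in N, time in s.
With the tool pointing down it reaches from about 0.35 to 0.9 m from the base axis. Payload 8.1 kg.
Tool frame: the origin (TCP) lies midway between the tips of the shut fingers; the grasp point (between the pads) lies behind it (arm.tcp_to_grasp is the z of the grasp point in the tool frame, in m); z points along the fingers, y is the line along which they close (so a half turn about z gives the same grasp; the last joint's range is limited). The gripper opens to 92 mm and grips with 3 to 60 N. Pads are 19 mm wide; open, the fingers measure 130 mm over their backs; the gripper's body (75 mm by 190 mm) begins 47 mm behind the grasp point.
Start: joints at [1.007, 0.434, 0.025, 1.573, -0.012, 1.134, -0.075], TCP at [0.278, -0.56, 0.198] pointing down, gripper open.
Joint ranges: [-2.62, 2.62], [-0.44, 2.09], [-1.27, 1.32], [0.08, 2.57], [-1.32, 4.46], [0.12, 2], [-2.74, 2.74]. Speed limits (rad/s): [2.22, 2.22, 3.01, 3.01, 3.14, 3.14, 3.14].

### API

Orientations are given as a rotation vector (axis times angle).
In Python, from cell import readout, vision, arm gives the robot as it stands.
- The arm moves only by the tool carry_out, never from a script. Its argument "increments" is one flat list of numbers, 6 for each row, row after row: the shift along the world's x, y, z in mm, then the turn, a rotation vector about the world's x, y, z in rad. In form: [tx, ty, tz, wx, wy, wz, tx, ty, tz, wx, wy, wz, ...]. A call has 1 to 20 rows; each row shifts and turns the commanded pose from where the row before left it; what a row does not reach is not made up. A row lasts 1/8 s, in which the tool goes at most 62.5 mm and 10.7 degrees, less where a joint would pass 70% of its speed; a pose out of reach is approached as far as the arm can. A call with a gripper value outside its range is refused whole. "grip" is the closure, from 0 (fully open) to 1 (shut), set as the call begins (left out, the last holds). The fingers move at their own pace and stop on an object; "newtons" is the grip in N (left out, the last holds). Time passes only in rows, so rows that do not move let the fingers close. It gives the time, the measured TCP pose, the force, the opening and the grip force at its end, in the units of the state.
- readout.observe(): the state, without advancing time (a new reading comes with each control period).
- vision.get_image(name): name is "scene" or "side" or "wrist"; returns the picture (384x512x3 uint8, red, green, blue); there is no depth.
- vision.calibration(name): a dict with "fov_y" (degrees; the focal length in pixels is half the picture's height over the tangent of half this angle, whatever the lens; pixels are square), "cx", "cy" (the principal point, pixels), "pose" (4x4, takes a point from camera to world coordinates). Camera axes: x right, y up, looking along -z (the intrinsics and any distortion apply to the point x, -y, -z); pixel columns grow to the right and rows downward; lengths in m; the calibration is good to about 2 mm. A picture is of the moment at which its call begins: read the wrist's pose just before it. calibration takes no time and is no camera call; for the wrist camera it gives the pose at the moment of the call.
- arm.sign_off(): hands the job in; it is judged then, once.
The state is a dict: "clock": time; "joints": joint angles; "dq": joint speeds; "joint_efforts": joint torques, N m; "position": TCP position; "ee_rot": TCP orientation; "force": force on the tool from outside, world axes, zero at the start; "ft_torque": the same for the moment, N m; "width": opening from 0.0 (shut) to 1.0 (fully open); "gripper_force": force on a finger pad.
Only numpy, scipy, OpenCV 4.12 (cv2) and the standard library are available. Lean on these libraries where they do the work, as an engineer would, in place of code of your own. Each camera call takes 0.05 s, during which the arm holds its last target. There are 200 camera calls.

### The job

On the plate shaker one of the two steel clips still stands open, beside the culture plate. Take the flat-bladed driver from the tool rack, set its blade upright in the slot of that clip's screw and turn the screw clockwise until the clip lies over the plate, up to its stop. Then put the driver back upright in the hole of the rack it came from and let go of it.

Things in the scene. Friction and masses are not known exactly. Their poses are not given: they have to be found in the camera images.
- driver_grip (a point): mid handle of the flat driver, upright in either hole of the rack (the other driver has a round handle). Black handle with flat sides, 26 mm (x) by 34 mm (y), 56 mm tall: grip across x. z up. Blade tip 96 mm below this point; blade 2.5 mm thick (x), 18 mm broad (y), 20 mm tall, on a 10 mm shank. A 48 mm collar, underside 34 mm below this point, rests on the rack. 0.12 kg.
- slot (a point): centre of the slot's floor in the open clip's screw, on the robot's side of the shaker, 89 mm above the bench. Head: steel cup 42 mm across, rim 13 mm above this point. Slot along x, in line with the clip arm, which points to +x: 21 long, 5 wide, 5 mm deep, then flanks flare, 60 degrees steep, to 29 by 14 mm at the rim. z up; the frame turns with the screw.
- clip (a joint): angle of the open clip and its screw, rad: 0 to 0.25 at the start (arm parked beside the plate), grows clockwise seen from above, 1.45 at the stop (arm straight in over the plate). Light friction, 0.06 N m; it stays where it is left. The blade has about 0.14 rad of play either way in the slot.
- rack: grey tool rack, fixed, 90 mm (x) by 190 mm (y), origin at the centre of its underside on the bench. Top 80 mm up, with two through holes 28 mm across, bevelled 3 mm, at x = 0, y = +50 and y = -50 mm: one holds the flat driver, the other the round-handled one. Open below the top, down to a base 8 mm thick.
Not all that is in view belongs to the job. What is shaped like the part that bears driver_grip but pink, red or turquoise is not meant.

How it is judged:
By the outcome, as a careful person would: the job done as asked, in the order asked, and still so for the second after the job is handed in, with the robot touching nothing.
It also fails if it takes over 48 s, if anything falls off the work surface, if the arm or the gripper's body presses on something with over 40 N, if the wrist force passes 120 N, or if a joint passes its speed limit or range.

## Working session

There is one attempt and no reset: what is moved stays moved. The work goes in short steps, Python scripts to look and compute and a tool call to move; the robot and the scene stay as the last step left them, time stands still between calls to the robot, and variables do not carry over. Pictures are saved under pics/ and viewed, at most 10 in all, crops included, and the job is handed in when it is done.

Besides the shell and the picture viewer there is one more tool, called after "Call:" by a JSON object that holds its "fn" and its "kwargs", one argument or row to a line. carry_out: Moves the arm, as the interface text tells. Its arguments: {"type":"object","properties":{"increments":{"type":"array","items":{"type":"number"}},"grip":{"type":"number"},"newtons":{"type":"number"}},"required":["increments"]}

```bash
mkdir -p pics; python3 - <<'E'
from cell import readout, vision, arm
import cv2,numpy as np
s=readout.observe();print(s['clock'],s['position'],s['ee_rot'],arm.tcp_to_grasp,s['width'])
ims=[]
for n in("scene","side"):
    im=vision.get_image(n)[:,:,::-1];cv2.imwrite(f'pics/{n}0.png',im);ims.append(im)
    c=vision.calibration(n);print(n,{k:(np.round(v,4).tolist() if k=='pose' else v) for k,v in c.items()})
a=cv2.resize(np.vstack(ims),None,fx=.78,fy=.78)
cv2.imwrite('pics/both.png',a)
E
```

```text
0.0 [ 0.27759408 -0.5593595   0.19724956] [-3.05717081e+00 -7.16920431e-01  7.84341053e-04] -0.0188 0.9988968663782961
scene {'fov_y': 55.167387674594, 'cx': 253.19959869324063, 'cy': 186.56364575044046, 'pose': [[-0.8032, 0.432, -0.4102, 0.1005], [-0.5956, -0.5949, 0.5398, 0.3928], [-0.0108, 0.6778, 0.7351, 0.7224], [0.0, 0.0, 0.0, 1.0]]}
side {'fov_y': 50.605333913863234, 'cx': 258.7242944445563, 'cy': 189.11328343291532, 'pose': [[-0.9533, 0.1446, -0.265, 0.1338], [-0.3018, -0.4745, 0.8269, 0.8372], [-0.0061, 0.8683, 0.496, 0.6504], [0.0, 0.0, 0.0, 1.0]]}
```

View pics/scene0.png

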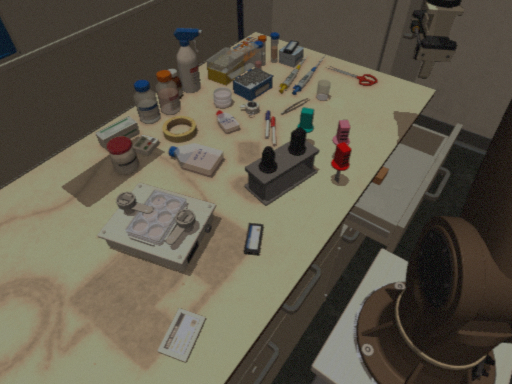

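View pics/side0.png

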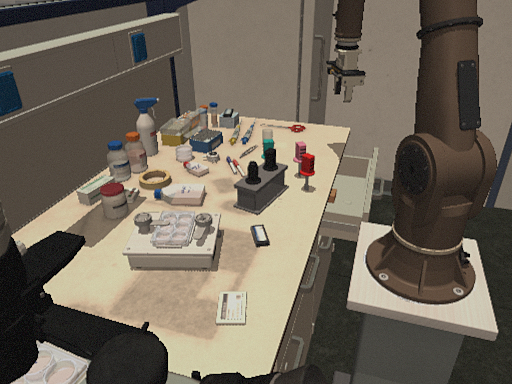

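The scene view shows the rack at about (283,167) with two black-handled drivers at (268,160) and (298,140). The red (342,157), turquoise (306,120) and pink (343,133) ones are decoys. The shaker's screw heads are at (127,200) and (185,215), and the one at (185,215) is on the robot's side. I'll enlarge both areas.

```bash
python3 - <<'E'
import cv2,numpy as np
a=cv2.imread('pics/scene0.png');b=cv2.imread('pics/side0.png')
f=lambda im,x,y,w,h:cv2.resize(im[y:y+h,x:x+w],(400,300),interpolation=cv2.INTER_CUBIC)
# 4x crops of 100x75
cv2.imwrite('pics/crop1.png',np.vstack([np.hstack([f(a,235,125,100,75),f(a,115,180,100,75)]),np.hstack([f(b,215,140,100,75),f(b,125,195,100,75)])]))
E
```

```text
(no output)
```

View pics/crop1.png

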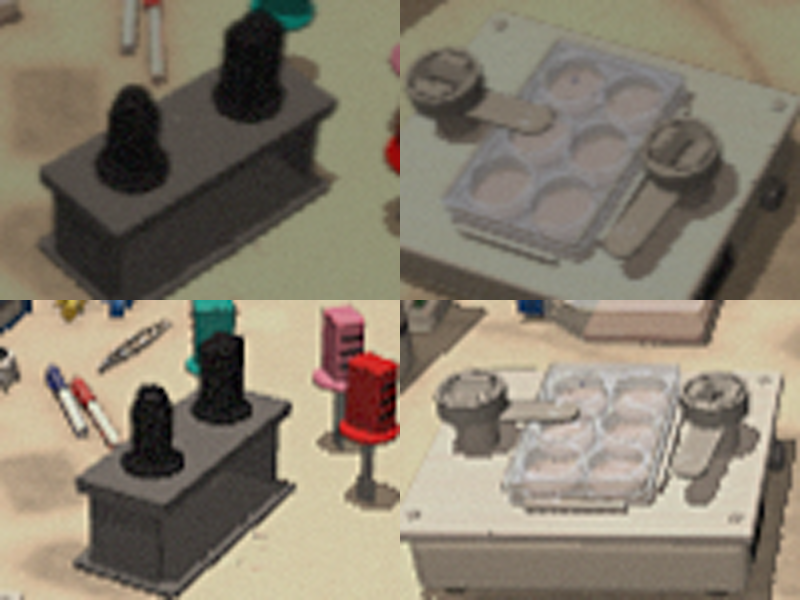

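The flat-sided handle is the right-hand driver: scene (298,140), side (270,160). Its flat facets and square top show clearly, while the other at scene (268,160) is round with a domed top. The open clip's screw is at scene (185,217), side (203,219), with its arm beside the plate. Next I triangulate.

```bash
cat > h.py <<'E'
import numpy as np,cv2
from cell import readout, vision, arm
from scipy.spatial.transform import Rotation as R
def ray(c,p):
    f=192/np.tan(np.radians(c['fov_y'])/2);P=np.array(c['pose'])
    d=P[:3,:3]@np.array([(p[0]-c['cx'])/f,-(p[1]-c['cy'])/f,-1]);return P[:3,3],d/np.linalg.norm(d)
def atz(c,p,z):
    o,d=ray(c,p);return o+d*(z-o[2])/d[2]
def tri(*cp):
    A=0;b=0
    rs=[ray(c,p) for c,p in cp]
    for o,d in rs:
        M=np.eye(3)-np.outer(d,d);A=A+M;b=b+M@o
    x=np.linalg.solve(A,b);return x,[np.linalg.norm((np.eye(3)-np.outer(d,d))@(x-o)) for o,d in rs]
def proj(c,X):
    f=192/np.tan(np.radians(c['fov_y'])/2);P=np.array(c['pose']);q=P[:3,:3].T@(np.array(X)-P[:3,3])
    return np.array([c['cx']-f*q[0]/q[2],c['cy']+f*q[1]/q[2]])
E
python3 - <<'E'
from h import *
a=vision.calibration('scene');b=vision.calibration('side')
for n,p,q in [('flat collar',(297.5,150),(270.5,167)),('flat top',(298,129.5),(270.5,150)),('round collar',(268,166.2),(253.2,180.5)),('rackL',(245.5,168),(234.5,185.7)),('rackF',(265.5,180.5),(255.7,189.2)),('rackR',(318.7,150),(288,166.2)),('head',(185.5,217),(203.5,218.7)),('armtip',(170,241),(198,236)),('head2',(126,200.5),(143,219))]:
    x,e=tri((a,p),(b,q));print(n,x.round(3),np.round(e,4))
s=readout.observe();print(R.from_rotvec(s['ee_rot']).as_matrix().round(3)); c=vision.calibration('wrist');print(np.round(c['pose'],3),c['fov_y'],c['cx'],c['cy'])
E
```

```text
flat collar [ 0.441 -0.247  0.085] [0.0012 0.0012]
flat top [ 0.448 -0.256  0.14 ] [0.0025 0.0025]
round collar [ 0.469 -0.155  0.082] [0.0003 0.0003]
rackL [ 0.516 -0.123  0.074] [0.0003 0.0003]
rackF [ 0.448 -0.114  0.078] [0.0001 0.0001]
rackR [ 0.398 -0.286  0.077] [0.0016 0.0016]
head [0.516 0.09  0.095] [0. 0.]
armtip [0.502 0.152 0.089] [0.0002 0.0002]
head2 [0.657 0.135 0.095] [0. 0.]
[[ 0.896  0.445 -0.001]
 [ 0.445 -0.896  0.001]
 [-0.    -0.001 -1.   ]]
[[ 0.444  0.86   0.25   0.345]
 [-0.896  0.427  0.123 -0.526]
 [-0.001 -0.279  0.96   0.384]
 [ 0.     0.     0.     1.   ]] 71.47752130506584 255.59939968027564 189.38409554834095
```

Call:
{"fn": "carry_out", "kwargs": {
  "increments": [20,35,25,0,0,0.1,20,40,25,0,0,0.1,20,40,20,0,0,0.1,20,40,20,0,0,0.1,20,40,10,0,0,0.1,20,40,0,0,0,0.1,20,40,0,0,0,0.1,23,35,0,0,0,0.11,0,0,0,0,0,0,0,0,0,0,0,0],
  "grip": 0
}}

```text
clock: 1.35
position: [0.4404, -0.2503, 0.2978]
ee_rot: [-2.529, -1.863, 0.001]
force: [-0.5, -0.0, 0.2]
width: 0.999
gripper_force: 0.0
```

```bash
python3 - <<'E'
from h import *
s=readout.observe();c=vision.calibration('wrist');im=vision.get_image('wrist')[:,:,::-1]
print(s['clock'],s['position'].round(4) if hasattr(s['position'],'round') else s['position'],s['ee_rot'])
cv2.imwrite('pics/w1.png',im);np.save('w1.npy',c['pose'])
cv2.imwrite('pics/w1b.png',cv2.resize(im,(800,600),interpolation=cv2.INTER_CUBIC))
print([proj(c,X).round(1).tolist() for X in [(.443,-.25,.142),(.469,-.155,.08)]])
E
```

```text
1.35 [ 0.4404 -0.2503  0.2978] [-2.52922117e+00 -1.86296951e+00  1.19865849e-03]
[[257.4, 171.1], [254.9, 94.4]]
```

View pics/w1b.png

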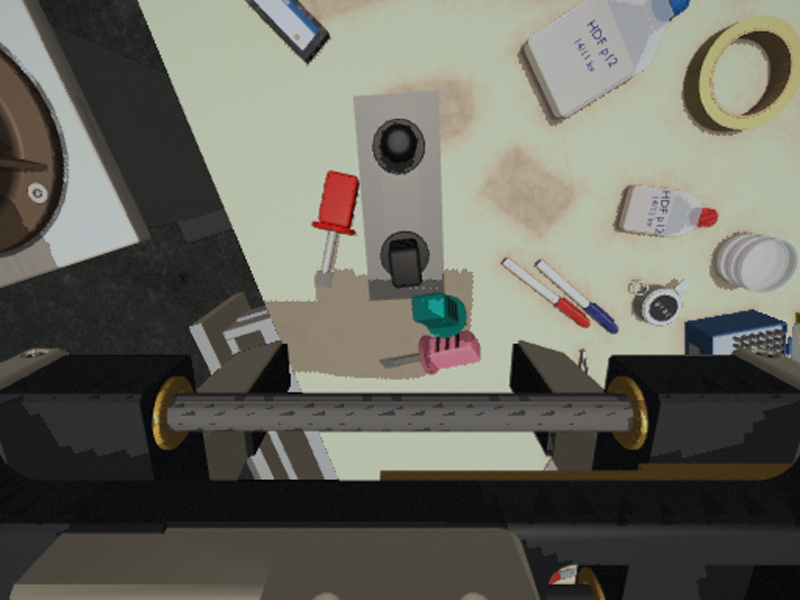

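The wrist view shows the rack centred at about (400,195), with the round driver at (398,145) and the flat driver at (405,260). Lying red, turquoise and pink drivers are beside the rack. I'll crop the flat driver for the exact centre and yaw.

```bash
python3 - <<'E'
from h import *
im=cv2.imread('pics/w1.png')[140:200,220:300]
im=np.clip(im.astype(float)*2.0,0,255).astype(np.uint8)
cv2.imwrite('pics/w1c.png',cv2.resize(im,(800,600),interpolation=cv2.INTER_CUBIC))
c=vision.calibration('wrist')
P=[atz(c,(np.array(p))/1.5625,.08) for p in [(355,96),(439,93),(444,297),(369,300)]]
for p in P: print(p.round(4))
C=np.mean(P,0);e=P[0]+P[1]-P[2]-P[3];print(C.round(4),np.degrees(np.arctan2(e[1],e[0])),np.linalg.norm(e)/2)
E
```

```text
[ 0.4452 -0.1031  0.08  ]
[ 0.5169 -0.1229  0.08  ]
[ 0.4705 -0.3054  0.08  ]
[ 0.3972 -0.2858  0.08  ]
[ 0.4574 -0.2043  0.08  ] 75.50272559136079 0.18855420073556145
```

View pics/w1c.png

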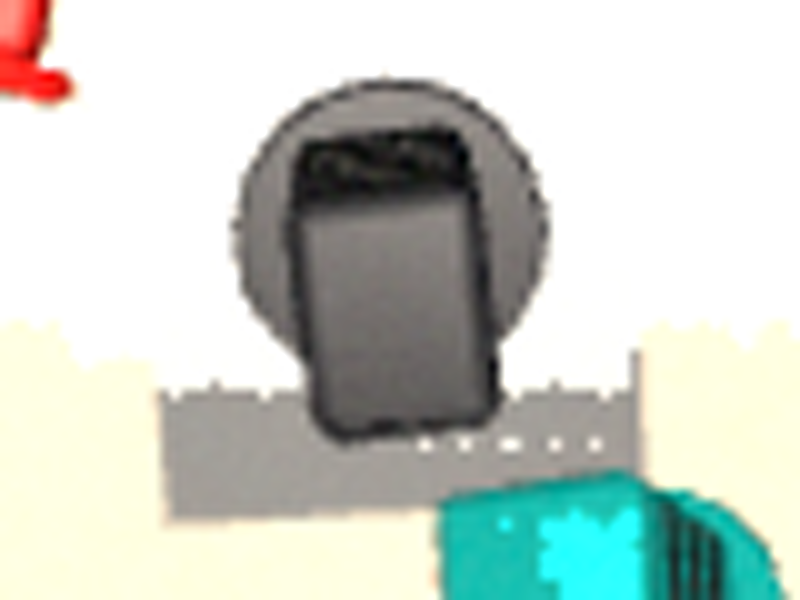

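Crop: the top face of the flat handle is centred at about (397,316), so original pixel (259.7,171.6). The collar is centred at (392,232), so (259.2,163.2). The handle is yawed slightly, in line with the rack.

```bash
python3 - <<'E'
from h import *
c=vision.calibration('wrist')
f=lambda p:(220+p[0]/10,140+p[1]/10)
print(atz(c,f((397,316)),.142),atz(c,f((392,232)),.085))
P=[atz(c,f(p),.142) for p in [(302,210),(475,200),(495,420),(318,435)]]
for e in (P[0]+P[1]-P[2]-P[3],P[1]+P[2]-P[0]-P[3]): print(np.degrees(np.arctan2(e[1],e[0])),np.linalg.norm(e)/2)
a=vision.calibration('scene')
o1=(298,129.5);print(tri((c,(259.7,171.6)),(a,o1)),proj(a,atz(c,f((397,316)),.142)))
s=readout.observe();print(R.from_rotvec(s['ee_rot']).as_matrix().round(3))
E
```

```text
[ 0.44549802 -0.25203833  0.142     ] [ 0.44572912 -0.25164712  0.085     ]
77.44352507311439 0.02987719025957106
-13.133252307939452 0.022976300629865616
(array([ 0.44622073, -0.25070156,  0.1464565 ]), [np.float64(0.0006176004643399307), np.float64(0.0006176004643398931)]) [298.6385776 130.7159833]
[[ 0.298  0.955 -0.001]
 [ 0.955 -0.298 -0.   ]
 [-0.    -0.001 -1.   ]]
```

```bash
python3 - <<'E'
from h import *
c=vision.calibration('wrist');a=vision.calibration('scene');b=vision.calibration('side')
k=lambda x,y:(x/1.5625,y/1.5625)
for n,w,s,d in [('red top',k(341,195),(343,152),(307.5,158)),('red tip',k(323,280),(338,182),(306,188)),('turq',k(433,308),(307,113),(268,145)),('pink',k(455,350),(343,128),(300,148))]:
    print(n,tri((c,w),(a,s),(b,d)), tri((c,w),(a,s)))
E
```

```text
red top (array([ 0.34956117, -0.20558837,  0.14955623]), [np.float64(0.06953712037718306), np.float64(0.04306327111349573), np.float64(0.027969787172124956)]) (array([ 0.36370792, -0.20350608,  0.15118621]), [np.float64(0.05607864846007034), np.float64(0.056078648460070414)])
red tip (array([ 0.33290552, -0.27022324,  0.01238221]), [np.float64(0.010796867462682038), np.float64(0.008952368792313582), np.float64(0.0034123168459783363)]) (array([ 0.33311097, -0.2718872 ,  0.00571718]), [np.float64(0.0095007847796078), np.float64(0.009500784779607896)])
turq (array([ 0.4590388 , -0.29601193,  0.14796767]), [np.float64(0.005332007922166811), np.float64(0.01555894360566261), np.float64(0.011884015580873146)]) (array([ 0.45291022, -0.28712788,  0.17043169]), [np.float64(0.006353113123413516), np.float64(0.006353113123413411)])
pink (array([ 0.4112827 , -0.38436178,  0.086826  ]), [np.float64(0.05845153310154961), np.float64(0.027331000080032752), np.float64(0.03155093016199065)]) (array([ 0.43053847, -0.39924041,  0.05767966]), [np.float64(0.04191549302648155), np.float64(0.04191549302648159)])
```

The red driver's views don't agree, so I'll check whether anything has changed.

```bash
python3 - <<'E'
from h import *
a=vision.get_image('scene')[:,:,::-1];b=vision.get_image('side')[:,:,::-1]
c0=cv2.imread('pics/scene0.png')
f=lambda im,x,y:cv2.resize(im[y:y+100,x:x+133],(400,300),interpolation=cv2.INTER_CUBIC)
cv2.imwrite('pics/chk.png',np.hstack([f(a,245,90),f(b,215,110)]))
E
```

```text
(no output)
```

View pics/chk.png

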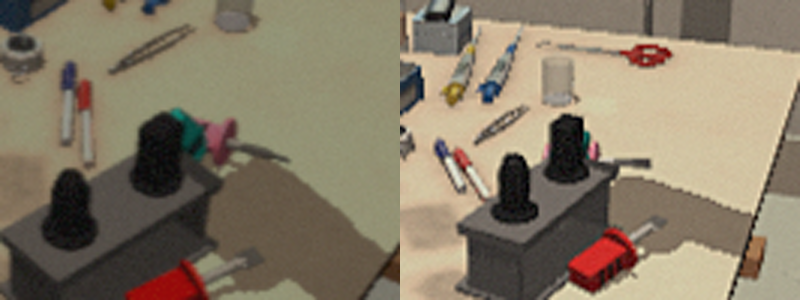

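The free-standing coloured drivers have tipped over by themselves and lie low on the bench: red beside the rack, turquoise and pink behind it. They're clear of the grasp. Now I align, descend and grip.

Call:
{"fn": "carry_out", "kwargs": {
  "increments": [5,-2,-20,0,0,0.06,0,0,-40,0,0,0,0,0,-40,0,0,0,0,0,-40,0,0,0,0,0,-30,0,0,0,0,0,-20,0,0,0,0,0,-10,0,0,0,0,0,0,0,0,0],
  "grip": 0
}}

```text
clock: 2.5
position: [0.4455, -0.2522, 0.0978]
ee_rot: [-2.472, -1.938, 0.001]
force: [0.3, 0.2, 0.3]
width: 1.001
gripper_force: 0.0
```

Call:
{"fn": "carry_out", "kwargs": {
  "increments": [0,0,0,0,0,0,0,0,0,0,0,0,0,0,0,0,0,0,0,0,0,0,0,0,0,0,0,0,0,0,0,0,0,0,0,0],
  "grip": 1,
  "newtons": 50
}}

```text
clock: 3.25
position: [0.4459, -0.2518, 0.098]
ee_rot: [2.471, 1.939, 0.0]
force: [-0.0, -0.6, -0.1]
width: 0.395
gripper_force: 0.0
```

Call:
{"fn": "carry_out", "kwargs": {
  "increments": [0,0,0,0,0,0,0,0,0,0,0,0,0,0,0,0,0,0,0,0,0,0,0,0]
}}

```text
clock: 3.75
position: [0.4458, -0.2518, 0.098]
ee_rot: [-2.471, -1.939, 0.0]
force: [-0.8, -0.1, -1.1]
width: 0.281
gripper_force: 49.1
```

Gripped at 26 mm, as expected. Now lift, then move beside the screw so the wrist camera sits over it.

Call:
{"fn": "carry_out", "kwargs": {
  "increments": [0,0,10,0,0,0,0,0,20,0,0,0,0,0,30,0,0,0,0,0,35,0,0,0,0,0,35,0,0,0,0,0,22,0,0,0,2,12,0,0,0,0,5,30,0,0,0,0,8,40,0,0,0,0,10,50,0,0,0,0,10,50,0,0,0,0,10,45,0,0,0,0,5,30,-10,0,0,0,2,12,-20,0,0,0,0,0,-10,0,0,0,0,0,0,0,0,0,0,0,0,0,0,0]
}}

```text
clock: 5.88
position: [0.498, 0.0164, 0.2104]
ee_rot: [2.472, 1.938, 0.0]
force: [0.1, 0.0, -0.8]
width: 0.277
gripper_force: 49.1
```

```bash
python3 - <<'E'
from h import *
s=readout.observe();c=vision.calibration('wrist');im=vision.get_image('wrist')[:,:,::-1]
print(s['clock'],s['position'],s['ee_rot'],s['width'],s['force'])
cv2.imwrite('pics/w2.png',im)
u,v=proj(c,(.516,.09,.1));print(u,v)
x0,y0=int(u)-67,int(v)-50;x0=max(x0,0);y0=max(y0,0);print(x0,y0)
l=cv2.resize(im,(400,300));z=cv2.resize(im[y0:y0+100,x0:x0+133],(798,600),interpolation=cv2.INTER_CUBIC)
cv2.imwrite('pics/w2c.png',z)
E
```

```text
5.875 [0.49804628 0.01641958 0.21040293] [2.47235886e+00 1.93756907e+00 3.52875395e-04] 0.2771903501734024 [ 0.13564249  0.03591242 -0.78580542]
255.29660979539608 111.72267682262597
188 61
```

View pics/w2c.png

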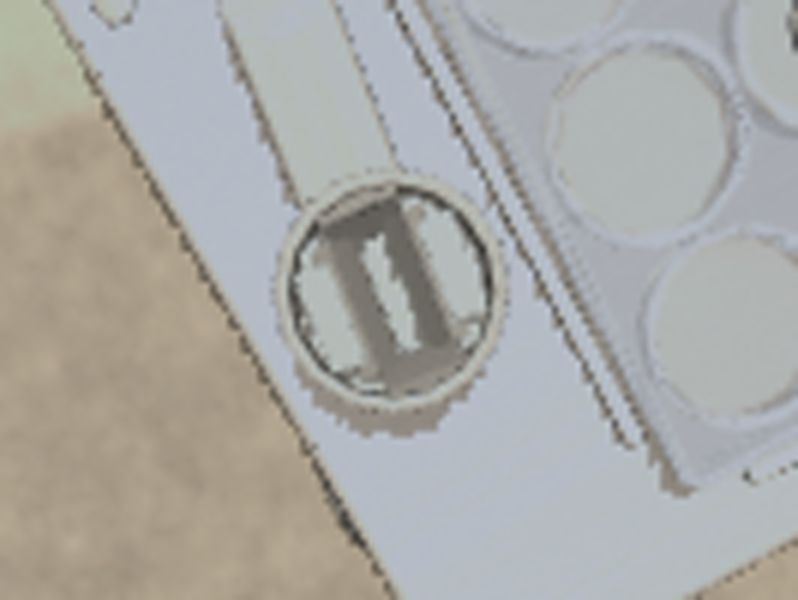

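The crop shows the cup centred at (391,290), so full-image pixel (253.2,109.3). The slot and clip arm tilt about 19° left of image-up.

```bash
python3 - <<'E'
from h import *
c=vision.calibration('wrist');f=lambda p:(188+p[0]/6,61+p[1]/6)
a=vision.calibration('scene');b=vision.calibration('side')
print('rim',atz(c,f((391,290)),.102),'floor',atz(c,f((390,293)),.089), tri((c,f((391,290))),(a,(185.5,217)),(b,(203.5,218.7))))
for p,q,z in [((404,350),(373,237),.089),((295,205),(222,5),.09),((398,170),(338,5),.09),((370,365),(322,235),.1),((455,342),(405,205),.094)]:
    d=atz(c,f(q),z)-atz(c,f(p),z);print(np.degrees(np.arctan2(d[1],d[0])))
M=R.from_rotvec(readout.observe()['ee_rot']).as_matrix();print('toolx',np.degrees(np.arctan2(M[1,0],M[0,0])))
E
```

```text
rim [0.5146054  0.09297241 0.102     ] floor [0.5142397  0.09263265 0.089     ] (array([0.51440585, 0.0923097 , 0.09716367]), [np.float64(0.0007328863093728577), np.float64(0.0010627679825258498), np.float64(0.00041234622624431876)])
91.97708418676125
96.32307621140687
97.26558345646151
96.68887553065751
97.28573766727355
toolx 76.1698867543007
```

Call:
{"fn": "carry_out", "kwargs": {
  "increments": [4,16,0,0,0,0.1,5,25,0,0,0,0.1,5,25,0,0,0,0.1,2,10,0,0,0,0.055,0,0,0,0,0,0,0,0,-10,0,0,0,0,0,-10,0,0,0,0,0,-8,0,0,0,0,0,0,0,0,0]
}}

```text
clock: 7.05
position: [0.5133, 0.0928, 0.1811]
ee_rot: [-2.09, -2.344, 0.002]
force: [0.3, 0.2, -1.0]
width: 0.281
gripper_force: 49.1
```

Call:
{"fn": "carry_out", "kwargs": {
  "increments": [0,0,-2,0,0,0,0,0,-2,0,0,0,0,0,-2,0,0,0,0,0,-2,0,0,0,0,0,-2,0,0,0,0,0,0,0,0,0]
}}

```text
clock: 7.8
position: [0.514, 0.0931, 0.1719]
ee_rot: [2.09, 2.345, 0.0]
force: [-0.1, -1.1, -2.4]
width: 0.278
gripper_force: 49.1
```

Call:
{"fn": "carry_out", "kwargs": {
  "increments": [0,0,-1,0,0,0,0,0,-1,0,0,0,0,0,0,0,0,0]
}}

```text
clock: 8.18
position: [0.5139, 0.0932, 0.17]
ee_rot: [2.09, 2.345, 0.0]
force: [0.4, 0.7, -1.3]
width: 0.28
gripper_force: 49.0
```

Call:
{"fn": "carry_out", "kwargs": {
  "increments": [0,0,-0.5,0,0,-0.05,0,0,0,0,0,-0.1,0,0,0,0,0,-0.1,0,0,0,0,0,-0.1,0,0,0,0,0,-0.1,0,0,0,0,0,0]
}}

```text
clock: 8.93
position: [0.5144, 0.0928, 0.1697]
ee_rot: [2.56, 1.82, 0.001]
force: [2.0, -1.5, -2.6]
width: 0.281
gripper_force: 49.1
```

```bash
python3 - <<'E'
from h import *
s=readout.observe();print(s['clock'],s['ft_torque'],s['force'],s['joints'])
im=vision.get_image('scene')[:,:,::-1];b=vision.get_image('wrist')[:,:,::-1]
z=cv2.resize(im[175:265,95:215],(400,300),interpolation=cv2.INTER_CUBIC)
cv2.imwrite('pics/t1.png',np.hstack([z,cv2.resize(b,(400,300))]))
E
```

```text
8.925 [-0.4950181  -0.92233981  0.03342006] [ 2.02046669 -1.48055178 -2.5976583 ] [ 0.07146108  0.33812761 -0.45347009  1.83061578  0.17345773  1.01081494
 -0.78683046]
```

View pics/t1.png

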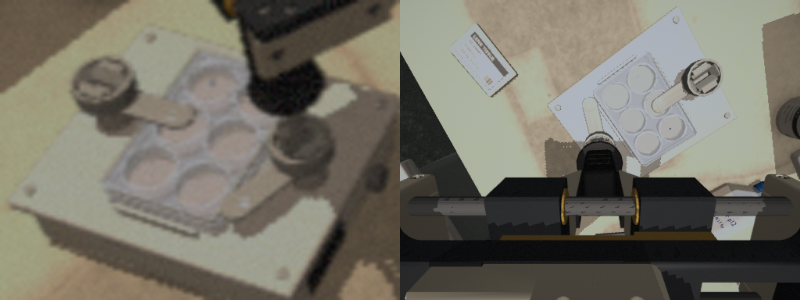

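The clip has begun to follow: its arm now touches the plate corner in the picture. I continue turning and watch the torque.

Call:
{"fn": "carry_out", "kwargs": {
  "increments": [0,0,0,0,0,-0.1,0,0,0,0,0,-0.1,0,0,0,0,0,-0.1,0,0,0,0,0,-0.1,0,0,0,0,0,-0.1,0,0,0,0,0,-0.1,0,0,0,0,0,-0.1,0,0,0,0,0,0]
}}

```text
clock: 10.02
position: [0.5139, 0.0925, 0.1696]
ee_rot: [3.028, 0.834, -0.0]
force: [1.2, -3.0, 0.0]
width: 0.28
gripper_force: 49.1
```

```bash
cat > t.py <<'E'
from h import *
s=readout.observe();M=R.from_rotvec(s['ee_rot']).as_matrix()
print(s['clock'],s['ft_torque'],s['force'],s['position'],'toolx',np.degrees(np.arctan2(M[1,0],M[0,0])),s['joints'][6])
E
python3 t.py
```

```text
10.025 [-1.16871553 -0.51582108  0.02407866] [ 1.23353339 -3.04749416  0.02182139] [0.51390479 0.09253514 0.16959417] toolx 30.793255701619213 -1.4296490677637563
```

Call:
{"fn": "carry_out", "kwargs": {
  "increments": [0,0,0,0,0,-0.05,0,0,0,0,0,-0.05,0,0,0,0,0,-0.05,0,0,0,0,0,0]
}}

```text
clock: 10.52
position: [0.5138, 0.0926, 0.1696]
ee_rot: [3.082, 0.606, -0.001]
force: [1.7, -4.4, 0.4]
width: 0.28
gripper_force: 49.1
```

```bash
python3 t.py
```

```text
10.525 [-1.34005658 -0.33591105  0.08692641] [ 1.72297574 -4.38823761  0.43272483] [0.51379949 0.0925803  0.16955522] toolx 22.258048719918182 -1.567390464622637
```

Call:
{"fn": "carry_out", "kwargs": {
  "increments": [0,0,0,0,0,-0.05,0,0,0,0,0,-0.05,0,0,0,0,0,0]
}}

```text
clock: 10.9
position: [0.5138, 0.0927, 0.1695]
ee_rot: [3.108, 0.451, -0.001]
force: [0.6, -4.2, 1.3]
width: 0.283
gripper_force: 49.1
```

```bash
python3 t.py
```

```text
10.9 [-1.51864929 -0.28344074  0.07075123] [ 0.55641104 -4.18611017  1.34507659] [0.51375349 0.09267705 0.16953844] toolx 16.516458199475373 -1.6602147254321975
```

Call:
{"fn": "carry_out", "kwargs": {
  "increments": [0,0,0,0,0,-0.05,0,0,0,0,0,0]
}}

```text
clock: 11.15
position: [0.5137, 0.0928, 0.1695]
ee_rot: [3.119, 0.373, -0.001]
force: [0.2, -4.9, 0.5]
width: 0.28
gripper_force: 49.1
```

```bash
python3 t.py
```

```text
11.15 [-1.61373162 -0.1164684   0.08575352] [ 0.23225494 -4.86021793  0.5356433 ] [0.51374889 0.0927706  0.16951131] toolx 13.643774780285367 -1.7066993289832566
```

Call:
{"fn": "carry_out", "kwargs": {
  "increments": [0,0,0,0,0,-0.05,0,0,0,0,0,0]
}}

```text
clock: 11.4
position: [0.5137, 0.0928, 0.1695]
ee_rot: [3.127, 0.295, -0.001]
force: [0.3, -5.5, 1.1]
width: 0.28
gripper_force: 49.1
```

```bash
python3 t.py
```

```text
11.4 [-1.65827606 -0.08981426  0.06087984] [ 0.29960128 -5.51617739  1.11949898] [0.51372824 0.0928049  0.16950841] toolx 10.760781722902419 -1.7533915132253959
```

Call:
{"fn": "carry_out", "kwargs": {
  "increments": [0,0,0,0,0,-0.05,0,0,0,0,0,0]
}}

```text
clock: 11.65
position: [0.5137, 0.0928, 0.1695]
ee_rot: [3.134, 0.216, -0.001]
force: [0.4, -5.1, 2.3]
width: 0.284
gripper_force: 49.1
```

```bash
python3 t.py;python3 - <<'E'
from h import *
b=vision.get_image('wrist')[:,:,::-1];im=vision.get_image('scene')[:,:,::-1];z=cv2.resize(im[175:265,95:215],(400,300),interpolation=cv2.INTER_CUBIC)
cv2.imwrite('pics/t2.png',np.hstack([z,cv2.resize(b[50:242,128:384],(400,300),interpolation=cv2.INTER_CUBIC)]))
E
```

```text
11.65 [-1.64393919 -0.00329685  0.05366812] [ 0.43369985 -5.06626445  2.30357623] [0.51369708 0.09280778 0.1695224 ] toolx 7.881390688239569 -1.7999247030612926
```

View pics/t2.png

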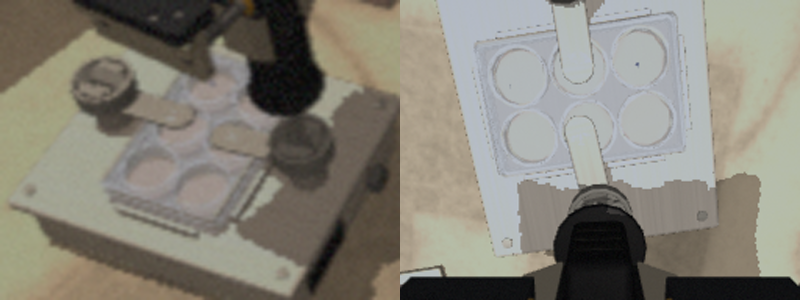

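The arm now lies over the plate, about 10° short of straight in. I continue to the stop, watching the torque.

Call:
{"fn": "carry_out", "kwargs": {
  "increments": [0,0,0,0,0,-0.05,0,0,0,0,0,0]
}}

```text
clock: 12.0
position: [0.5136, 0.0929, 0.1695]
ee_rot: [3.138, 0.138, -0.001]
force: [-0.3, -5.4, 1.9]
width: 0.278
gripper_force: 49.1
```

```bash
python3 t.py
```

```text
12.0 [-1.71772005  0.08194949  0.05554765] [-0.32803299 -5.39063553  1.93658942] [0.51360463 0.0928507  0.16949054] toolx 5.020537419437563 -1.846291561729261
```

Call:
{"fn": "carry_out", "kwargs": {
  "increments": [0,0,0,0,0,-0.05,0,0,0,0,0,0]
}}

```text
clock: 12.25
position: [0.5136, 0.0929, 0.1695]
ee_rot: [3.141, 0.059, -0.001]
force: [-0.0, -4.5, 1.8]
width: 0.279
gripper_force: 49.1
```

```bash
python3 t.py
```

```text
12.25 [-1.66087405  0.18200128  0.10005023] [-0.04407671 -4.54650867  1.8157987 ] [0.51355693 0.09288265 0.16948987] toolx 2.159407058470471 -1.8926667253275435
```

Call:
{"fn": "carry_out", "kwargs": {
  "increments": [0,0,0,0,0,-0.03,0,0,0,0,0,0]
}}

```text
clock: 12.5
position: [0.5135, 0.0929, 0.1695]
ee_rot: [3.141, 0.012, -0.001]
force: [-1.1, -5.2, 3.6]
width: 0.282
gripper_force: 49.2
```

```bash
python3 t.py
```

```text
12.5 [-1.67315829  0.25311991  0.1555309 ] [-1.0940472  -5.16117143  3.64332247] [0.51350442 0.09291751 0.16948829] toolx 0.4554175014589621 -1.9203174300013952
```

Call:
{"fn": "carry_out", "kwargs": {
  "increments": [0,0,0,0,0,-0.04,0,0,0,0,0,0]
}}

```text
clock: 12.75
position: [0.5135, 0.093, 0.1695]
ee_rot: [3.141, -0.051, -0.001]
force: [-1.0, -5.4, 2.7]
width: 0.284
gripper_force: 49.4
```

```bash
python3 t.py
```

```text
12.75 [-1.62375     0.31740321  0.28437346] [-0.99142559 -5.43689693  2.72740911] [0.51346513 0.09296632 0.16951079] toolx -1.8540085748132418 -1.9578651459327072
```

Call:
{"fn": "carry_out", "kwargs": {
  "increments": [0,0,0,0,0,-0.04,0,0,0,0,0,0]
}}

```text
clock: 13.0
position: [0.5135, 0.093, 0.1695]
ee_rot: [3.139, -0.116, -0.001]
force: [-0.6, -5.2, 2.9]
width: 0.284
gripper_force: 49.6
```

```bash
python3 t.py
```

```text
13.0 [-1.62172362  0.46084447  0.48680375] [-0.59081124 -5.16572994  2.92797679] [0.51347924 0.09303964 0.16949784] toolx -4.246516203169492 -1.9966756199412257
```

The torque climbs steadily to 0.49 N m, so the clip is at its stop. I turn back within the play to unload, then lift out.

Call:
{"fn": "carry_out", "kwargs": {
  "increments": [0,0,0,0,0,0.1,0,0,0,0,0,0.1,0,0,0,0,0,0]
}}

```text
clock: 13.38
position: [0.5138, 0.0931, 0.1694]
ee_rot: [-3.135, -0.196, 0.001]
force: [0.7, -4.7, 1.1]
width: 0.281
gripper_force: 49.1
```

```bash
python3 t.py
```

```text
13.375 [-1.45755398  0.07778224  0.07377862] [ 0.7140207  -4.68396348  1.12076415] [0.51379423 0.09310912 0.16941372] toolx 7.165413633000352 -1.8115721148628585
```

Call:
{"fn": "carry_out", "kwargs": {
  "increments": [0,0,3,0,0,0,0,0,5,0,0,0,0,0,10,0,0,0,0,0,20,0,0,0,0,0,20,0,0,0,0,0,22,0,0,0,0,0,0,0,0,0]
}}

```text
clock: 14.25
position: [0.515, 0.0944, 0.2517]
ee_rot: [-3.134, -0.198, -0.006]
force: [0.3, -0.2, -2.4]
width: 0.281
gripper_force: 49.1
```

```bash
python3 t.py
```

```text
14.25 [0.01898844 0.01139677 0.02740765] [ 0.30231574 -0.2122725  -2.43462776] [0.51503532 0.09438818 0.25167641] toolx 7.22521830003994 -1.7882572808807538
```

The driver is out, with force near zero. I save pictures of the clip, then carry the driver above its hole at (0.4455,-0.252).

```bash
python3 - <<'E'
from h import *
b=vision.get_image('wrist')[:,:,::-1];cv2.imwrite('pics/w3.png',b)
E
```

Call:
{"fn": "carry_out", "kwargs": {
  "increments": [-3,-16,0,0,0,0.1,-7,-36,0,0,0,0.12,-8,-42,0,0,0,0.13,-9,-42,0,0,0,0.13,-9,-42,0,0,0,0.13,-9,-42,0,0,0,0.13,-8,-42,0,0,0,0.13,-8,-42,0,0,0,0.13,-6,-30,0,0,0,0.12,-2,-12,0,0,0,0.084,0,0,0,0,0,0,0,0,0,0,0,0]
}}

```text
clock: 15.8
position: [0.4449, -0.2517, 0.249]
ee_rot: [-2.472, -1.936, -0.0]
force: [0.0, -0.5, -2.6]
width: 0.281
gripper_force: 49.1
```

```bash
python3 t.py;python3 - <<'E'
from h import *
a=vision.get_image('scene')[:,:,::-1];b=vision.get_image('side')[:,:,::-1];w=vision.get_image('wrist')[:,:,::-1];w3=cv2.imread('pics/w3.png')
f=lambda im,x,y,w,h:cv2.resize(im[y:y+h,x:x+w],(400,300),interpolation=cv2.INTER_CUBIC)
cv2.imwrite('pics/t3.png',np.vstack([np.hstack([f(a,230,90,133,100),f(b,200,110,133,100)]),np.hstack([f(w,170,90,176,132),f(w3,128,50,256,192)])]))
E
```

```text
15.8 [ 0.043094   -0.06746973  0.04213091] [ 0.00949382 -0.53885197 -2.55659518] [ 0.44494855 -0.25167559  0.24900867] toolx 76.13534351483084 0.12923248245179264
```

View pics/t3.png

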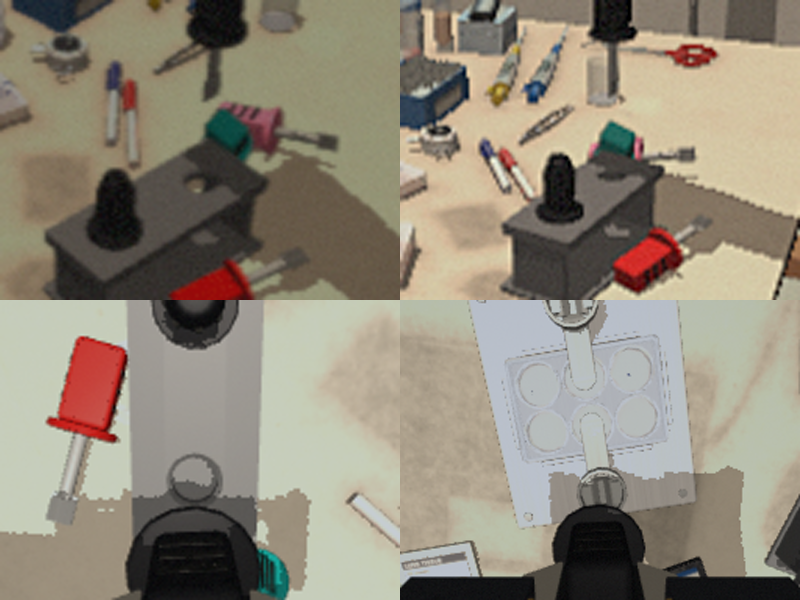

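The clip's arm now lies straight over the plate, in line with its closed twin. The hole is free at crop (195,479), so wrist pixel (255.8,168.8). The driver hangs upright above it.

```bash
python3 - <<'E'
from h import *
c=vision.calibration('wrist');a=vision.calibration('scene');b=vision.calibration('side')
print(atz(c,(170+195/2.2727,90+179/2.2727),.079))
print(atz(a,(230+200/3,90+182/3),.08),atz(a,(230+211/3,90+95/3),.169),proj(a,(.4449,-.2517,.169)))
E
```

```text
[ 0.44592124 -0.25071634  0.079     ]
[ 0.44306802 -0.24777697  0.08      ] [ 0.4445453  -0.25423546  0.169     ] [299.66136908 122.13389159]
```

Call:
{"fn": "carry_out", "kwargs": {
  "increments": [1,0,-20,0,0,0,0,0,-30,0,0,0,0,0,-20,0,0,0,0,0,-20,0,0,0,0,0,-20,0,0,0,0,0,-20,0,0,0,0,0,-10,0,0,0,0,0,-6,0,0,0,0,0,0,0,0,0,0,0,0,0,0,0]
}}

```text
clock: 17.2
position: [0.4463, -0.253, 0.1041]
ee_rot: [2.472, 1.938, 0.001]
force: [-0.2, 0.1, -0.6]
width: 0.28
gripper_force: 49.1
```

Call:
{"fn": "carry_out", "kwargs": {
  "increments": [-1,1,-2,0,0,0,0,0,-2,0,0,0,0,0,-1,0,0,0,0,0,0,0,0,0,0,0,0,0,0,0]
}}

```text
clock: 17.82
position: [0.445, -0.2519, 0.0986]
ee_rot: [2.472, 1.938, 0.0]
force: [0.9, -0.5, -1.8]
width: 0.279
gripper_force: 49.1
```

Call:
{"fn": "carry_out", "kwargs": {
  "increments": [0,0,-1,0,0,0,0,0,0,0,0,0,0,0,0,0,0,0]
}}

```text
clock: 18.2
position: [0.445, -0.2519, 0.0979]
ee_rot: [2.472, 1.938, 0.0]
force: [-2.1, 0.8, 4.9]
width: 0.281
gripper_force: 49.1
```

Contact at 0.098 m, the height it came from: the collar is seated. Release and retreat.

Call:
{"fn": "carry_out", "kwargs": {
  "increments": [0,0,0,0,0,0,0,0,0,0,0,0,0,0,0,0,0,0,0,0,0,0,0,0,0,0,0,0,0,0,0,0,0,0,0,0,0,0,0,0,0,0,0,0,0,0,0,0],
  "grip": 0
}}

```text
clock: 19.2
position: [0.4449, -0.2518, 0.0976]
ee_rot: [2.472, 1.938, 0.0]
force: [0.1, 0.2, -0.5]
width: 0.996
gripper_force: 0.0
```

Call:
{"fn": "carry_out", "kwargs": {
  "increments": [0,0,10,0,0,0,0,0,25,0,0,0,0,0,40,0,0,0,0,0,40,0,0,0,0,0,40,0,0,0,0,0,30,0,0,0,0,0,15,0,0,0,0,0,0,0,0,0,0,0,0,0,0,0]
}}

```text
clock: 20.32
position: [0.4443, -0.2516, 0.2963]
ee_rot: [-2.471, -1.937, 0.001]
force: [0.7, 0.4, -0.8]
width: 0.999
gripper_force: 0.0
```

```bash
python3 - <<'E'
from h import *
# compare driver area with start (scene/side) numerically: dark-pixel mask of the rack drivers
for n,(x,y,w,h) in {'scene':(283,122,32,36),'side':(258,145,25,30)}.items():
    a=vision.get_image(n)[y:y+h,x:x+w].max(2)<45;b=cv2.imread(f'pics/{n}0.png')[y:y+h,x:x+w].max(2)<45
    print(n,a.sum(),b.sum(),(a&b).sum(),np.argwhere(a).mean(0),np.argwhere(b).mean(0))
# the clips in scene: arm direction vs twin, checked earlier (w3)
s=readout.observe();print(s['clock'],s['width'],s['position'])
E
```

```text
scene 416 390 376 [20.64423077 15.91346154] [20.65128205 14.8974359 ]
side 244 247 230 [15.04098361 12.51639344] [14.90283401 12.14979757]
20.425 1.0000949988197316 [ 0.44427506 -0.25157503  0.29622611]
```

```bash
python3 -c "
from cell import arm;print(arm.sign_off())"
```

```text
the job is handed in; nothing more can be done
None
```

I handed the job in at 20.4 s: the clip was turned to its stop over the plate, and the driver is back upright in its own hole and released; the coloured drivers tipped over on the bench early on, with no contact registered, and nothing was seen to fall off.

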